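# Pile three jaw blanks square in the locating nest

### The arm

A 7-joint arm with a two-finger parallel gripper is mounted at the origin on a cart in front of the work surface, level with it; the furniture and walls round the work are solid. World frame = base frame: x ahead of the robot, y to its left, z up, the work surface at z = 0. Lengths are in m, angles in rad, forces in N, time in s.
With the tool pointing down it reaches from about 0.35 to 0.9 m from the base axis. Payload 8.1 kg.
Tool frame: the origin (TCP) lies midway between the tips of the shut fingers; the grasp point (between the pads) lies 19 mm behind it; z points along the fingers, y is the direction in which the jaws open and shut (so a half turn about z gives the same grasp; the last joint's range is limited). The gripper opens to 85 mm and grips with 20 to 120 N. Pads are 22 mm wide; open, the fingers measure 114 mm over their backs; the gripper's body (76 mm by 85 mm) begins 54 mm behind the grasp point. The pads swing forward as they close: fully open they stand 13 mm farther back than shut.
Start: joints at [-1.228, 0.434, 0.025, 1.573, -0.012, 1.134, -0.075], TCP at [0.27, 0.564, 0.231] pointing down, gripper open.
Joint ranges: [-2.62, 2.62], [-0.44, 2.09], [-1.27, 1.32], [0.08, 2.57], [-1.32, 4.46], [0.12, 2], [-2.74, 2.74]. Speed limits (rad/s): [2.22, 2.22, 3.01, 3.01, 3.14, 3.14, 3.14].

### API

Orientations are given as a unit quaternion [x, y, z, w].
In Python, from plant import manip gives the robot as it stands. Calls block until the motion is done:
- manip.reach(position, orientation): joint-space move of the TCP to a pose.
- manip.line_to(position, rot=None, max_speed=0.15): straight line of the TCP; rot=None keeps the orientation; max_speed is the mean speed in m/s.
- manip.set_joints(angles): joint-space move.
- manip.move_gripper(opening, squeeze=None): finger opening in m; squeeze is the grip in N (None keeps the last); returns when the fingers have stopped.
- manip.sleep(seconds).
- manip.inverse_kinematics(position, orientation): joint angles nearest the present ones, or None.
- manip.read_state(): the state.
- manip.capture(name): name is "scene" or "top"; returns a dict with "img" (400x640x3 uint8, red, green, blue), "depth" (400x640 float32, m along the optical axis (not along the pixel's ray), 0 where there is no reading), "mtx" (3x3 intrinsics, pixels), "pose" (4x4, takes a point from camera to world coordinates). Camera axes: x right, y up, looking along -z (the intrinsics and any distortion apply to the point x, -y, -z); pixel columns grow to the right and rows downward; lengths in m; the calibration is good to about 2 mm. A picture is of the moment at which its call begins.
A pose or a line that the arm cannot do raises manip.IKError and nothing moves.
- manip.hand_in(): hands the job in, once; it reports no verdict.
The state is a dict: "time": time; "joint_positions": joint angles; "dq": joint speeds; "tau": joint torques, N m; "tool_pos": TCP position; "tcp_rot": TCP orientation; "force": force on the tool from outside, world axes, zero at the start; "moment": the same for the moment, N m; "width": finger opening in m.
Only numpy, scipy, OpenCV 4.12 (cv2) and the standard library are available. Lean on these libraries where they do the work, as an engineer would, in place of code of your own. Each camera call takes 0.05 s, during which the arm holds its last target. There are 200 camera calls.

### The job

Stack the three vise jaw blanks flat in the blue squaring nest, the black steel one at the bottom, then the aluminium one, the brass one on top, and bring every blank home against all three locating pins (the two at its long side and the one at its end), so that the pile's edges are flush. Set each blank down softly rather than dropping it, feel it up to the pins gently without jamming it, and leave the other things on the cart where they are.

Things in the scene. Friction and masses are not known exactly. Their poses are not given: they have to be found in the camera images.
- nest: squaring nest, fixed to the cart: blue base plate 156x92 mm, 12 mm thick, with three upright locating pins. Origin on the cart top, under the centre of the pile's place; x along the length of that place, y across it. The base runs from x = -72 to +84 and y = -42 to +50 mm. A blank that touches all three pins has its centre at x = 0, y = 0 and its length along x.
- pins: the nest's three rigid upright steel pins, 12 mm diameter, flat-topped without lead-in, tops 60 mm above the cart top; origin and axes of the nest. Two side pins at x = -42 and +42, y = +34 mm (72 mm free between them, room for a finger); one end pin at x = +66, y = 0.
- nest_floor (a point): point on the top face of the nest's base (12 mm above the cart top), at x = 0, y = 0 of the nest; same axes
- steel_mid (a point): centre (7 mm above the underside) of the jaw blank of black-oxide steel, near-black: a flat rectangular plate 120 (its x) x 56 (its y) x 14 mm (its z), about 0.65 kg give or take a fifth, with two dark blind bores in each face; the same either way round. It can be gripped across its 56 mm width.
- alu_mid (a point): centre (7 mm above the underside) of the jaw blank of aluminium, pale silver: a flat rectangular plate 120 (its x) x 56 (its y) x 14 mm (its z), about 0.27 kg give or take a fifth, with two dark blind bores in each face; the same either way round. It can be gripped across its 56 mm width.
- brass_mid (a point): centre (7 mm above the underside) of the jaw blank of brass, yellow: a flat rectangular plate 120 (its x) x 56 (its y) x 14 mm (its z), about 0.70 kg give or take a fifth, with two dark blind bores in each face; the same either way round. It can be gripped across its 56 mm width.
- coffee_mug_mid (a point): bystander: black mug, 94 mm tall; centre, half-way up, z up
- oil_bottle_mid (a point): bystander: oil bottle with red spout, 151 mm tall; centre, half-way up, z up
- spec_case_mid (a point): bystander: black spectacle case 56x151x35 mm; centre, half-way up, z up
- tape_mid (a point): bystander: blue tape roll, 74 mm across, 19 mm high; centre, half-way up, z up
- setup_block_mid (a point): bystander: grey drilled set-up block 51x76x26 mm; centre, half-way up, z up
- insert_box_mid (a point): bystander: small red and black box 32x55x23 mm; centre, half-way up, z up
- red_marker_mid (a point): bystander: magenta-red marker pen, 134 mm long; centre, half-way up, z up
- mallet_mid (a point): bystander: small orange dead-blow mallet lying down, 160 mm long, 35 mm high; centre, half-way up, z up
- steel: the jaw blank of black-oxide steel, near-black, at the centre of its underside (see its centre point)
- alu: the jaw blank of aluminium, pale silver, at the centre of its underside (see its centre point)
- brass: the jaw blank of brass, yellow, at the centre of its underside (see its centre point)

How it is judged:
By the outcome, as a careful person would: the job done as asked, in the order asked, and still so for the second after the job is handed in, with the robot touching nothing.
It also fails if it takes over 72 s, if anything falls off the work surface, if the arm or the gripper's body presses on something with over 40 N, if the wrist force passes 120 N, or if a joint passes its speed limit or range.

## Working session

There is one attempt and no reset: what is moved stays moved. The work goes in short steps, each a Python script; the robot and the scene stay as the last script left them, time stands still between calls to the robot, and variables do not carry over. Pictures are saved under pics/ and viewed, about 8 in all and at most 12, crops included, and the job is handed in when it is done.

```bash
ls; mkdir -p pics
python3 - <<'E'
from plant import manip
import cv2,numpy as np,pickle
d={}
for n in("scene","top"):
    c=manip.capture(n);d[n]=c
    cv2.imwrite(f"pics/{n}0.png",c["img"][:,:,::-1])
    print(n,c["mtx"],c["pose"].round(3),{k:np.shape(v) for k,v in c.items()})
pickle.dump(d,open("c0.pkl","wb"))
print(manip.read_state())
E
```

```text
pics
scene [[362.38534139   0.         322.76885638]
 [  0.         362.38534139 193.64397795]
 [  0.           0.           1.        ]] [[ 0.881  0.182 -0.438  0.147]
 [-0.474  0.351 -0.808 -0.7  ]
 [ 0.007  0.919  0.395  0.433]
 [ 0.     0.     0.     1.   ]] {'img': (400, 640, 3), 'depth': (400, 640), 'mtx': (3, 3), 'pose': (4, 4)}
top [[381.84428716   0.         324.10566265]
 [  0.         381.84428716 201.53750893]
 [  0.           0.           1.        ]] [[ 0.023  0.991 -0.129  0.4  ]
 [-0.999  0.026  0.021  0.002]
 [ 0.024  0.128  0.991  1.045]
 [ 0.     0.     0.     1.   ]] {'img': (400, 640, 3), 'depth': (400, 640), 'mtx': (3, 3), 'pose': (4, 4)}
{'time': 0.1, 'joint_positions': array([-1.22758812,  0.43514661,  0.02496365,  1.57397938, -0.01160116,
        1.13399819, -0.07510244]), 'dq': array([ 8.54727639e-04, -2.06479381e-03, -4.66308234e-05, -3.15537239e-03,
       -4.73951308e-04,  7.14987861e-04, -3.93897006e-04]), 'tau': array([ 2.35855427e-03, -6.71758890e+01,  1.02754477e+00, -3.16901278e+01,
        1.56667182e-02,  7.31842476e-03,  3.35626873e-05]), 'tool_pos': array([0.26934356, 0.56349874, 0.23061883]), 'tcp_rot': array([ 2.21093493e-01,  9.75252371e-01, -6.86951745e-04, -9.35640734e-05]), 'force': array([0.18471564, 0.57122267, 0.6704847 ]), 'moment': array([0.04323759, 0.01428523, 0.00395517]), 'width': 0.08539566574565288}
```

View pics/top0.png

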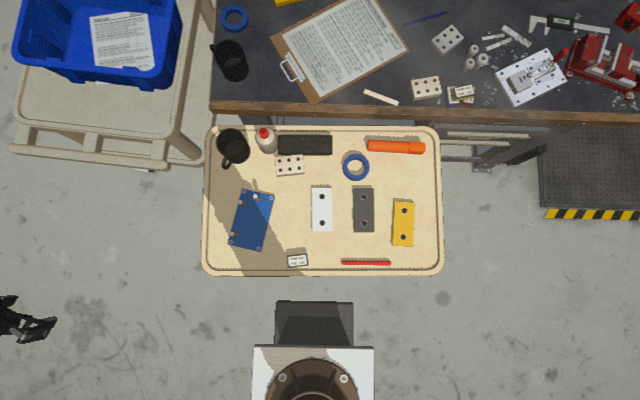

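View pics/scene0.png

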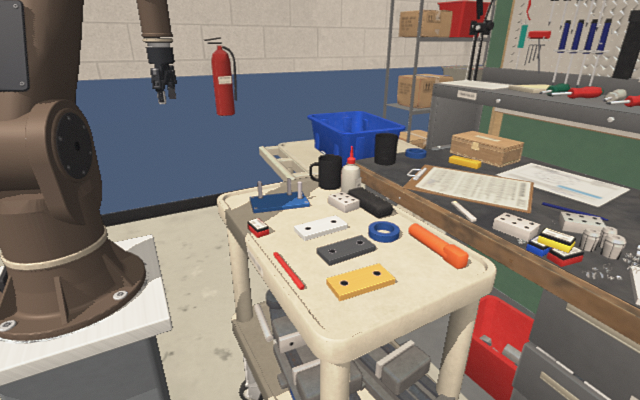

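Top view shows the nest at about (250,220), alu (321,209), steel (363,209) and brass (403,223). The scene view confirms all three lie flat, with pins at the nest's far side. Next I'll measure them.

```bash
cat > vis.py <<'E'
import numpy as np,cv2
def world(c):
    d=c["depth"];K=c["mtx"];v,u=np.mgrid[:d.shape[0],:d.shape[1]]
    P=np.stack([(u-K[0,2])/K[0,0]*d,-(v-K[1,2])/K[1,1]*d,-d],-1)
    return P@c["pose"][:3,:3].T+c["pose"][:3,3]
def plane(c,uv,z):
    K=c["mtx"];uv=np.atleast_2d(uv).astype(float)
    r=np.stack([(uv[:,0]-K[0,2])/K[0,0],-(uv[:,1]-K[1,2])/K[1,1],-np.ones(len(uv))],-1)@c["pose"][:3,:3].T
    o=c["pose"][:3,3];return o+r*((z-o[2])/r[:,2])[:,None]
def proj(c,X):
    K=c["mtx"];p=(np.atleast_2d(X)-c["pose"][:3,3])@c["pose"][:3,:3]
    return np.stack([K[0,0]*p[:,0]/-p[:,2]+K[0,2],K[1,1]*p[:,1]/p[:,2]+K[1,2]],-1)
E
python3 - <<'E'
import pickle,numpy as np,cv2
from vis import *
d=pickle.load(open("c0.pkl","rb"))
for n,c in d.items():
    W=world(c);hsv=cv2.cvtColor(c["img"],cv2.COLOR_RGB2HSV);z=W[...,2]
    H,S,V=[hsv[...,i].astype(int) for i in range(3)]
    inb=(W[...,0]>.3)&(W[...,0]<.75)&(abs(W[...,1])<.32)
    print(n,"cart z",np.median(z[inb&(abs(z)<.008)]))
    hi=inb&(z>.006)&(z<.02)
    m0={"brass":(H>18)&(H<30)&(S>150)&(W[...,1]<-.15),"alu":(S<40)&(V>130)&(abs(W[...,1]-0)<.06)&(W[...,0]<.60),"steel":(V<110)&(S<80)&(abs(W[...,1]+.1)<.06)&(W[...,0]<.6),"nest":(H>95)&(H<125)&(S>100)&(W[...,1]>.05)}
    for k,m in m0.items():
        m=m&hi
        m=cv2.morphologyEx(m.astype(np.uint8),cv2.MORPH_CLOSE,np.ones((3,3)))
        nn,L,st,_=cv2.connectedComponentsWithStats(m)
        if nn<2: print(k,"none");continue
        i=1+st[1:,4].argmax();m=L==i
        cs,_=cv2.findContours(m.astype(np.uint8),0,2);ct=max(cs,key=cv2.contourArea)[:,0]
        Z=.012 if k=="nest" else .014
        P=plane(c,ct,Z)[:,:2]
        r=cv2.minAreaRect((P*1000).astype(np.float32))
        print(k,st[i,4],"z",np.median(z[m]).round(4),"rect",np.round(r[0],1),np.round(r[1],1),round(r[2],1))
    pin=inb&(z>.035)&(z<.075)&(W[...,1]>.08)&(W[...,0]<.62)
    nn,L,st,ce=cv2.connectedComponentsWithStats(pin.astype(np.uint8))
    for i in range(1,nn):
        q=W[L==i];print(" pin",ce[i].round(1),st[i,4],q.mean(0).round(4),q[:,2].max().round(4))
a=d["top"]["img"][180:260,215:285,::-1];b=d["top"]["img"][180:260,300:420,::-1]
e=d["scene"]["img"][170:220,240:320,::-1]
f=lambda x:cv2.resize(x,None,fx=6,fy=6,interpolation=cv2.INTER_CUBIC)
A=f(a);E_=f(e);o=np.zeros((480,420+480,3),np.uint8);o[:480,:420]=A;o[:300,420:]=E_
cv2.imwrite("pics/z.png",cv2.resize(o,None,fx=.88,fy=.88))
E
```

```text
scene cart z 0.0016680697403952394
brass 11 z 0.0155 rect [ 537.7 -226. ] [ 3.4 24. ] 4.2
alu 718 z 0.0154 rect [511.2 -17.6] [126.6  70.6] 2.5
steel 884 z 0.0153 rect [ 511.8 -133.4] [122.5  63.8] 1.7
nest 745 z 0.0135 rect [479.3 170.7] [101.  153.7] 78.6
 pin [310.3 171.1] 40 [0.6141 0.2443 0.0547] 0.0746
 pin [288.5 182.6] 39 [0.5209 0.1975 0.0501] 0.0632
 pin [259.1 185.5] 43 [0.439 0.215 0.05 ] 0.0619
 pin [299.5 185.9] 37 [0.5381 0.1595 0.0505] 0.0626
top cart z 0.0005581730543680052
brass 812 z 0.0141 rect [ 480.8 -234.9] [ 55. 119.] 87.1
alu 880 z 0.0142 rect [513.1 -14.4] [117.6  54.5] 1.6
steel 840 z 0.0143 rect [ 516.1 -127.2] [118.4  51.8] 0.8
nest 1679 z 0.0122 rect [481. 177.] [ 89.2 153.4] 78.5
 pin [225.  166.9] 23 [0.6137 0.2434 0.0578] 0.0745
 pin [255.8 196.4] 24 [0.5379 0.1597 0.0569] 0.0627
 pin [240.9 202.2] 26 [0.5218 0.1978 0.0554] 0.0632
 pin [233.  233.7] 26 [0.4397 0.214  0.0539] 0.0652
```

View pics/z.png

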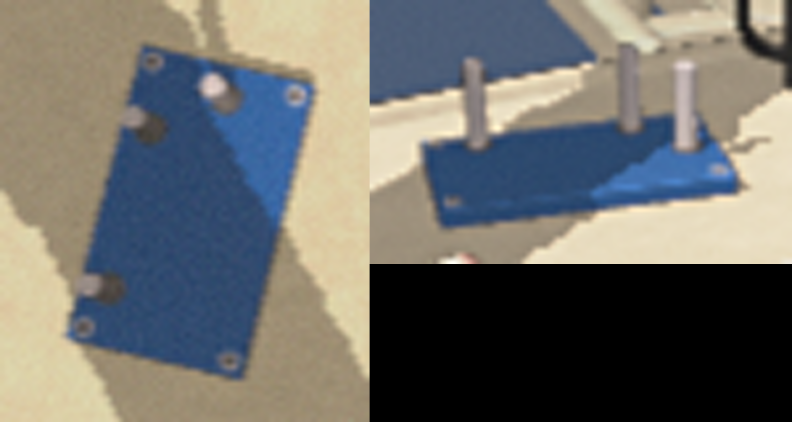

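```bash
cat > rob.py <<'E'
import numpy as np
from plant import manip as m
A=np.deg2rad(-11.55); O=np.array([.4738,.1729])
NX=np.array([np.cos(A),np.sin(A)]); NY=np.array([-np.sin(A),np.cos(A)])
def q(deg): p=np.deg2rad(deg)/2; return [np.cos(p),np.sin(p),0,0]
QN=q(180+np.rad2deg(A))
def nest(x,y,z): return np.r_[O+NX*x+NY*y,z]
def tonest(p): d=np.array(p[:2])-O; return np.round([1e3*d@NX,1e3*d@NY,1e3*p[2]],1)
def st(tag):
    s=m.read_state(); print(tag,"t%.2f"%s["time"],"tcp",np.round(s["tool_pos"],4),"F",s["force"].round(1),"w%.4f"%s["width"]); return s
def feel(start,d,dist,step=.001,thr=4.,speed=.02):
    """creep from start along unit d until the force against the motion has risen by thr; returns last commanded position, hit"""
    d=np.asarray(d,float); p=np.array(start,float); f0=m.read_state()["force"]@d; tr=[]
    n=int(round(dist/step))
    for i in range(n):
        p=p+d*step; m.line_to(p,max_speed=speed); r=f0-m.read_state()["force"]@d; tr.append(round(float(r),1))
        if r>thr: print("hit",i+1,tr); return p,True
    print("no hit",tr); return p,False
E
python3 - <<'E'
from rob import *
for n,p,d in(("steel",[.516,-.127,.02],180.8),("alu",[.513,-.0144,.02],181.6),("brass",[.481,-.235,.02],177.1),("nest",nest(0,0,.03),None),("push",nest(-76,0,.02),None)):
    for dd in (0,180):
        Q=q((d or 180+np.rad2deg(A))-dd); r=m.inverse_kinematics(p,Q); print(n,dd,None if r is None else np.round(r,2))
m.move_gripper(.070)
m.reach([.516,-.1275,.09],q(180.8)); st("above")
m.line_to([.516,-.1275,.016]); st("low")
p,h=feel([.516,-.1275,.016],[0,0,-1],.022,.002,4,.04); st("contact")
c=m.capture("scene")
import cv2; i=c["img"][180:330,260:460,::-1]; cv2.imwrite("pics/g.png",cv2.resize(i,None,fx=4,fy=4,interpolation=cv2.INTER_CUBIC))
E
```

```text
steel 0 [-0.05  0.57  0.26  2.02 -0.25  0.58  1.97]
steel 180 [-0.27  0.62  0.58  2.04 -0.57  0.64 -0.86]
alu 0 [-0.16  0.54  0.12  2.06 -0.12  0.55  1.64]
alu 180 [-0.46  0.59  0.53  2.08 -0.53  0.6  -1.1 ]
brass 0 [ 0.12  0.58  0.32  2.02 -0.31  0.59  2.18]
brass 180 [-0.11  0.65  0.67  2.04 -0.65  0.67 -0.64]
nest 0 [-0.52  0.51  0.09  2.07 -0.08  0.56  0.99]
nest 180 [-0.88  0.58  0.59  2.1  -0.55  0.62 -1.68]
push 0 None
push 180 None
above t3.05 tcp [ 0.5164 -0.1267  0.0901] F [-0.3  1.   0.3] w0.0704
low t3.69 tcp [ 0.5163 -0.1276  0.0164] F [ 0.5 -0.6  0.3] w0.0698
no hit [-0.5, 0.2, 0.2, 0.3, -0.2, 0.6, -0.3, 0.5, -0.5, -0.3, 0.2]
contact t6.44 tcp [ 0.5159 -0.1275 -0.0061] F [-0.4  0.7  0.5] w0.0697
```

View pics/g.png

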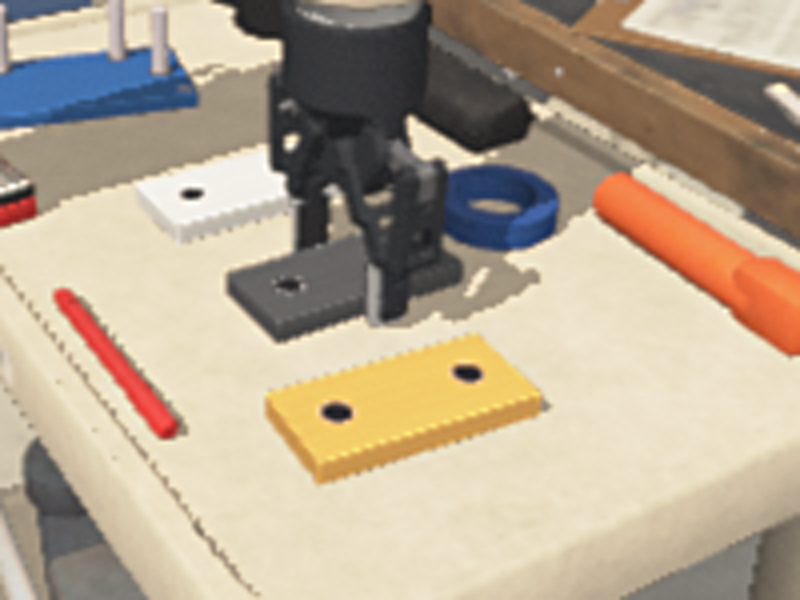

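The fingers straddle the steel with clear tips. Next: grip, carry, place short of the pins, feel up to the end pin in grip, then release and push to the side pins.

Run:
```python
from rob import *
m.line_to([.516,-.1275,-.002])
m.move_gripper(.050,60); st("grip")
m.line_to([.516,-.1275,.085],max_speed=.25); st("lift")
m.line_to(nest(-5,-4,.085),rot=QN,max_speed=.28); st("over")
m.line_to(nest(-5,-4,.014),max_speed=.12); s=st("low"); 
p,h=feel(nest(-5,-4,.014),[0,0,-1],.007,.001,3); s=st("down"); print(tonest(s["tool_pos"]),h)
for x in(-76,-70):
  for dd in(0,45,90,135,180,225,270,315):
    for z in (.02,.06):
      r=m.inverse_kinematics(nest(x,0,z),q(180+np.rad2deg(A)-dd)); 
      if r is not None: print(x,dd,z,np.round(r,2))
```

```text
grip t7.03 tcp [ 0.5162 -0.1272 -0.0015] F [-2.   1.4  9.2] w0.0546
lift t7.53 tcp [ 0.5154 -0.1269  0.0841] F [-0.3  0.5 -8.2] w0.0540Traceback (most recent call last):
  File "<stdin>", line 5, in <module>
plant.IKError: the arm cannot follow that straight line within its joint ranges
```

Run:
```python
from rob import *
s=st("now"); print(np.round(s["joint_positions"],2))
for z in (.085,.03,.012):
  for dd in (0,180):
    r=m.inverse_kinematics(nest(-5,-4,z),q(180+np.rad2deg(A)-dd)); print(z,dd,None if r is None else np.round(r,2))
for x in(-76,-70,-60):
  for dd in(0,45,90,135,180,225,270,315):
    for z in (.02,.06):
      r=m.inverse_kinematics(nest(x,0,z),q(180+np.rad2deg(A)-dd)); 
      if r is not None: print(x,dd,z,np.round(r,2))
```

```text
now t7.53 tcp [ 0.5154 -0.1269  0.0841] F [-0.3  0.5 -8.2] w0.0540
[-0.17  0.48  0.42  1.99 -0.29  0.73  2.01]
0.085 0 None
0.085 180 None
0.03 0 None
0.03 180 None
0.012 0 None
0.012 180 None
```

Only a unit bug: my nest() took metres but I passed millimetres. I'll fix that and carry on.

```bash
sed -i 's/O+NX\*x+NY\*y,z/O+(NX*x+NY*y)\/1e3,z/' rob.py
python3 - <<'E'
from rob import *
m.line_to(nest(-5,-4,.085),rot=QN,max_speed=.28); st("over")
m.line_to(nest(-5,-4,.015),max_speed=.12); st("low")
p,h=feel(nest(-5,-4,.015),[0,0,-1],.007,.001,3); s=st("down"); print(tonest(s["tool_pos"]),h)
E
```

```text
over t8.75 tcp [0.468  0.1682 0.0845] F [ 0.3 -1.6 -7.2] w0.0539
low t9.48 tcp [0.4687 0.1696 0.0154] F [-0.4 -0.  -7.4] w0.0542
hit 5 [0.1, -0.2, -0.4, -0.8, 12.3]
down t10.73 tcp [0.4682 0.17   0.0105] F [-2.3 -1.3  4.9] w0.0543
[-4.9 -3.9 10.5] True
```

Run:
```python
from rob import *
m.line_to(nest(-5,-4,.0112),max_speed=.02); s=st("relief")
p,h=feel(nest(-5,-4,.0112),np.r_[NX,0],.010,.001,6,.03); s=st("xhit"); print(tonest(s["tool_pos"]),h)
# ease back the last half millimetre of command, set down, let go
p=p-np.r_[NX,0]*.0003; p[2]=.0105; m.line_to(p,max_speed=.02)
m.move_gripper(.063); st("open")
y,h2=feel(p,np.r_[NY,0],.014,.001,6,.03); s=st("yhit"); print(tonest(s["tool_pos"]),h2)
```

```text
relief t10.98 tcp [0.4681 0.17   0.0111] F [ 0.6 -0.8 -7.6] w0.0543
hit 7 [0.3, 0.6, 1.2, 0.4, 1.0, 3.1, 6.9]
xhit t12.73 tcp [0.4735 0.1688 0.0109] F [-6.1  1.1 -5.8] w0.0543
[ 0.5 -4.1 10.9] True
open t13.23 tcp [0.476  0.1688 0.0111] F [ 0.1  0.4 -0. ] w0.0629
hit 6 [0.6, 0.6, 0.1, 3.6, 5.4, 7.7]
yhit t14.73 tcp [0.4754 0.1733 0.0104] F [-1.6 -7.1  2.2] w0.0632
[ 1.5  0.7 10.4] True
```

Run:
```python
from rob import *
s=m.read_state(); p=nest(2,2,.012); m.line_to(p,max_speed=.02); st("up")
for i in range(6):
    p=p+np.r_[NY,0]*.001; m.line_to(p,max_speed=.03); s=m.read_state(); f=s["force"]; print(tonest(p),tonest(s["tool_pos"]),"Fn",np.round([f[:2]@NX,f[:2]@NY,f[2]],1))
    if f[:2]@NY<-14: break
c=m.capture("top"); import cv2; cv2.imwrite("pics/a1.png",cv2.resize(c["img"][180:260,215:295,::-1],None,fx=7,fy=7,interpolation=cv2.INTER_CUBIC))
```

```text
up t14.98 tcp [0.4757 0.1739 0.0119] F [-2.4 -5.1  1.3] w0.0631
[ 2.  3. 12.] [ 1.6  2.1 11.9] Fn [-1.  -6.8  2.6]
[ 2.  4. 12.] [ 1.5  3.  11.9] Fn [-1.4 -6.2  2.1]
[ 2.  5. 12.] [ 1.5  3.9 11.9] Fn [-1.  -6.6  3.1]
[ 2.  6. 12.] [ 1.6  4.9 11.9] Fn [-1.1 -7.2  4.4]
[ 2.  7. 12.] [ 1.5  5.9 11.9] Fn [-0.8 -7.6  3.7]
[ 2.  8. 12.] [ 1.5  6.9 11.9] Fn [-0.8 -6.1  3.1]
```

View pics/a1.png

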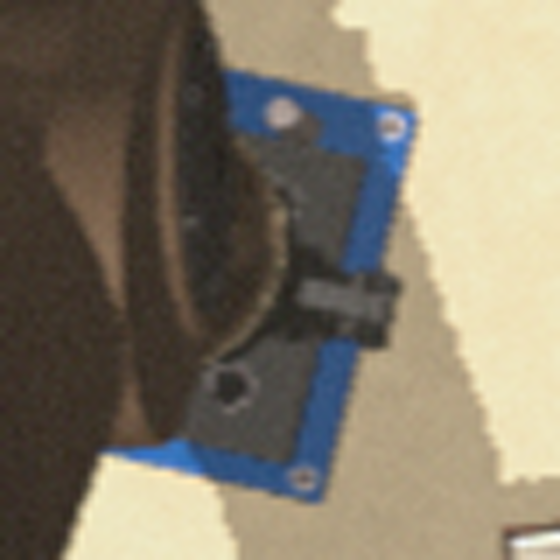

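The picture shows the steel in the nest, edges parallel to the base, with about 16 mm of base margin at its free side where 14 mm means home. It's still sliding at a steady ~6.5 N of friction, so I'll keep pushing.

Run:
```python
from rob import *
p=nest(2,8,.012)
for i in range(8):
    p=p+np.r_[NY,0]*.001; m.line_to(p,max_speed=.03); s=m.read_state(); f=s["force"]; print(tonest(p),tonest(s["tool_pos"]),"Fn",np.round([f[:2]@NX,f[:2]@NY,f[2]],1))
    if f[:2]@NY<-11: break
```

```text
[ 2.  9. 12.] [ 1.5  7.5 11.9] Fn [-0.9 -7.2  4.4]
[ 2. 10. 12.] [ 1.5  7.5 11.8] Fn [ -2.  -11.2   6.3]
```

Run:
```python
from rob import *
import cv2,pickle
from vis import *
m.line_to(nest(2,3.5,.012),max_speed=.06); m.move_gripper(.072)
m.line_to(nest(2,3.5,.09),max_speed=.25)
m.line_to([.513,-.0145,.09],rot=q(181.6),max_speed=.25); st("alu above")
d={n:m.capture(n) for n in("top","scene")}; pickle.dump(d,open("c1.pkl","wb"))
f=lambda x,k:cv2.resize(x,None,fx=k,fy=k,interpolation=cv2.INTER_CUBIC)
o=np.zeros((560,800,3),np.uint8)
a=f(d["top"]["img"][180:250,220:280,::-1],6.6);b=f(d["scene"]["img"][170:220,240:320,::-1],5);
o[:a.shape[0],:a.shape[1]]=a;o[:b.shape[0],400:400+b.shape[1]]=b
cv2.imwrite("pics/b1.png",o)
c=d["top"];N=lambda x,y,z:nest(x,y,z)
for nm,X in(("pinL",(-42,34,.06)),("pinR",(42,34,.06)),("end",(66,0,.06))): print(nm,proj(c,N(*X)))
```

```text
alu above t18.93 tcp [ 0.5123 -0.0133  0.0892] F [ 0.3  0.6 -0.2] w0.0724
pinL [[232.28799342 233.68002168]]
pinR [[240.54366748 201.98253972]]
end [[255.61214433 195.98957309]]
```

View pics/b1.png

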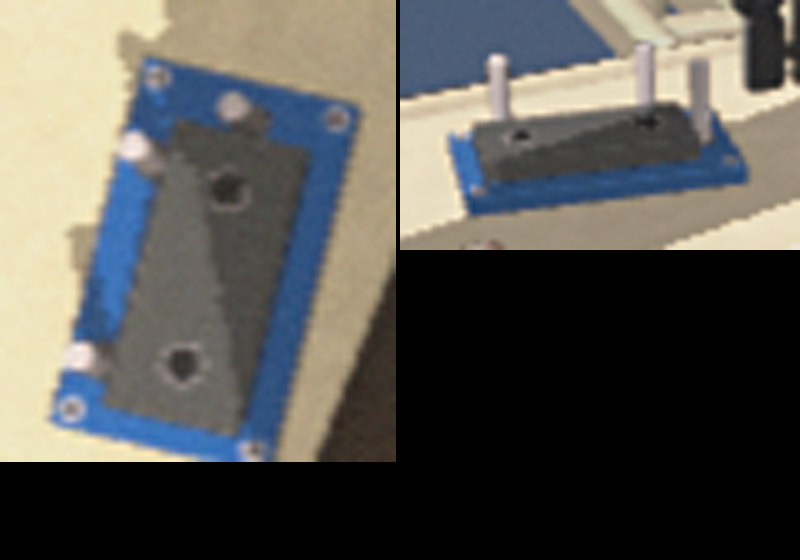

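Steel is down at the side pins with the end pin close by. Fitting its edges and the base edges numerically.

```bash
cat > chk.py <<'E'
import cv2
from rob import *; from vis import *
def edges(c,mask,z,tag):
    """fit the four sides of a rectangular patch in the nest frame (mm), robustly"""
    cs,_=cv2.findContours(mask.astype(np.uint8),0,cv2.CHAIN_APPROX_NONE);ct=max(cs,key=cv2.contourArea)[:,0]
    P=plane(c,ct,z)[:,:2]-O; P=np.stack([P@NX,P@NY],-1)*1e3
    c0=(P.max(0)+P.min(0))/2; h=(P.max(0)-P.min(0))/2; out={}
    for k,ax,sg in(("-x",0,-1),("+x",0,1),("-y",1,-1),("+y",1,1)):
        s=(sg*(P[:,ax]-c0[ax])>h[ax]-6)&(abs(P[:,1-ax]-c0[1-ax])<h[1-ax]*.85)
        t,v=P[s,1-ax],P[s,ax]
        for _ in range(4):
            a=np.polyfit(t,v,1);r=abs(np.polyval(a,t)-v);g=r<max(1.2,2*np.median(r)) if len(t)>8 else r<9;t,v=t[g],v[g]
        out[k]=(round(a[1]+a[0]*c0[1-ax],1),round(np.rad2deg(np.arctan(a[0])),1),len(t))
    print(tag,out)
def masks(c,z0,kind):
    W=world(c);hsv=cv2.cvtColor(c["img"],cv2.COLOR_RGB2HSV).astype(int);H,S,V=[hsv[...,i] for i in range(3)]
    d=W[...,:2]-O;nx=d@NX;ny=d@NY;near=(abs(nx-.005)<.1)&(abs(ny)<.065)
    blue=(H>95)&(H<125)&(S>110)
    if kind=="base": return near&(W[...,2]>.005)&(W[...,2]<z0+.012)&((blue)|(abs(nx)<.06)&(abs(ny)<.028))
    m=near&(abs(W[...,2]-z0)<.006)&~blue
    if kind=="brass": m&=S>110
    if kind=="alu": m&=S<70
    n,L,s,_=cv2.connectedComponentsWithStats(cv2.morphologyEx(m.astype(np.uint8),cv2.MORPH_CLOSE,np.ones((5,5))))
    return L==1+s[1:,4].argmax()
E
python3 - <<'E'
from chk import *
import pickle
d0=pickle.load(open("c0.pkl","rb"));d=pickle.load(open("c1.pkl","rb"))
edges(d0["top"],masks(d0["top"],.012,"base"),.012,"base before")
edges(d["top"],masks(d["top"],.026,"base"),.012,"base now")
for n in d:
    edges(d[n],masks(d[n],.026,"steel"),.026,"steel "+n)
    W=world(d[n]);e=W[...,:2]-O;nx=e@NX*1e3;ny=e@NY*1e3;pin=(W[...,2]>.04)&(W[...,2]<.068)&(abs(nx)<90)&(abs(ny)<60)
    k,L,s,_=cv2.connectedComponentsWithStats(pin.astype(np.uint8))
    for i in range(1,k): print(" pin",np.round([nx[L==i].mean(),ny[L==i].mean(),s[i,4]],1))
E
```

```text
base before {'-x': (np.float64(-68.9), np.float64(-0.4), 23), '+x': (np.float64(81.5), np.float64(-0.7), 22), '-y': (np.float64(-37.1), np.float64(-0.5), 43), '+y': (np.float64(48.5), np.float64(0.4), 32)}
base now {'-x': (np.float64(-69.2), np.float64(0.2), 29), '+x': (np.float64(81.0), np.float64(-0.2), 21), '-y': (np.float64(-37.1), np.float64(-0.3), 39), '+y': (np.float64(48.8), np.float64(0.1), 29)}
steel top {'-x': (np.float64(-58.2), np.float64(0.5), 18), '+x': (np.float64(62.0), np.float64(-12.0), 8), '-y': (np.float64(-25.9), np.float64(-0.1), 39), '+y': (np.float64(28.5), np.float64(-0.5), 27)}
 pin [65.9  0.  22. ]
 pin [42.  33.9 23. ]
 pin [-41.5  33.7  21. ]
steel scene {'-x': (np.float64(-59.7), np.float64(1.1), 9), '+x': (np.float64(69.3), np.float64(4.4), 6), '-y': (np.float64(-35.9), np.float64(0.8), 31), '+y': (np.float64(44.0), np.float64(-0.5), 8)}
 pin [41.3 33.7 32. ]
 pin [-42.7  33.9  38. ]
 pin [65.6  0.1 32. ]
```

The apparent nest offset is a known bias: the cameras see only the near flanks of the pins, and the base edges put the origin 1.8 mm further along +y. The steel is parallel to the base within 0.3°. Now the aluminium.

```bash
cat >> rob.py <<'E'
O=O+NY*.0018
def place(bp,bdeg,layer,ythr,zg=.001,pick=True):
    b=np.array(bp); x3=np.r_[NX,0];y3=np.r_[NY,0]
    if pick:
        m.line_to(np.r_[b,.02],max_speed=.2); m.line_to(np.r_[b,zg],max_speed=.06)
        m.move_gripper(.050,60); s=st("grip")
        m.line_to(np.r_[b,.09],max_speed=.25); s=st("lift")
        if s["width"]<.05: print("MISSED"); return
    m.line_to(nest(-4.5,-3,.09),rot=QN,max_speed=.28)
    z=zg+.012+.014*layer
    m.line_to(nest(-4.5,-3,z+.0035),max_speed=.14)
    p,h=feel(nest(-4.5,-3,z+.0035),[0,0,-1],.007,.001,3); st("down")
    if not h: return
    p[2]+=.0012; m.line_to(p,max_speed=.02)
    p,h=feel(p,x3,.010,.001,6,.03); s=st("xhit"); print(tonest(s["tool_pos"]))
    if not h: return
    p=p-x3*.001; p[2]-=.0007; m.line_to(p,max_speed=.02)
    m.move_gripper(.063); s=st("open")
    p=p+y3*.003; p[2]+=.0005; m.line_to(p,max_speed=.05)
    p,h=feel(p,y3,.010,.001,ythr,.03); s=st("yhit"); print(tonest(s["tool_pos"]))
    if not h: return
    p=p-y3*.0055; m.line_to(p,max_speed=.06); m.move_gripper(.072); p[2]=.095; m.line_to(p,max_speed=.25); st("clear")
E
python3 - <<'E'
from rob import *
place([.513,-.0145],181.6,1,7.)
E
```

```text
grip t20.32 tcp [ 0.5132 -0.0144  0.0017] F [-2.5  0.3  6.9] w0.0545
lift t20.82 tcp [ 0.5131 -0.0142  0.0904] F [-0.1  0.2 -3.8] w0.0540
hit 3 [-0.5, -0.1, 5.2]
down t22.98 tcp [0.4693 0.1728 0.0277] F [-1.8  0.3  3.7] w0.0539
hit 6 [0.4, 0.1, 0.7, 0.3, 5.6, 8.7]
xhit t24.73 tcp [0.4731 0.1717 0.0283] F [-7.9  2.9 -0.6] w0.0542
[-0.4 -3.1 28.3]
open t25.24 tcp [0.4753 0.1716 0.0284] F [ 0.   0.6 -0.2] w0.0630
hit 7 [0.9, 1.8, 2.5, 0.2, 1.9, 4.4, 7.1]
yhit t27.24 tcp [0.4758 0.1801 0.0284] F [-1.1 -6.7  3.2] w0.0628
[ 0.5  5.7 28.4]
clear t28.17 tcp [0.4755 0.1766 0.0959] F [ 0.3 -0.4 -1. ] w0.0718
```

Alu felt home at the same TCP y (5.7) as steel did, so the two agree. Next is brass.

Run:
```python
from chk import *
import pickle
m.line_to([.481,-.235,.095],rot=q(177.1),max_speed=.3); st("above brass")
d={n:m.capture(n) for n in("top","scene")}; pickle.dump(d,open("c2.pkl","wb"))
edges(d["top"],masks(d["top"],.040,"alu"),.040,"alu")
edges(d["top"],masks(d["top"],.040,"base"),.012,"base")
place([.481,-.235],177.1,2,11.)
d={n:m.capture(n) for n in("top","scene")}
f=lambda x,k:cv2.resize(x,None,fx=k,fy=k,interpolation=cv2.INTER_CUBIC)
o=np.zeros((560,800,3),np.uint8)
a=f(d["top"]["img"][180:250,220:280,::-1],6.6);b=f(d["scene"]["img"][165:220,240:320,::-1],5)
o[:a.shape[0],:a.shape[1]]=a;o[:b.shape[0],400:400+b.shape[1]]=b
cv2.imwrite("pics/b2.png",o)
```

```text
above brass t29.68 tcp [ 0.4809 -0.2334  0.0946] F [ 0.7 -0.1  0.1] w0.0719
alu {'-x': (np.float64(-58.2), np.float64(1.9), 18), '+x': (np.float64(60.9), np.float64(-21.5), 5), '-y': (np.float64(-28.4), np.float64(0.1), 37), '+y': (np.float64(29.4), np.float64(-0.3), 16)}
base {'-x': (np.float64(-69.0), np.float64(-0.3), 24), '+x': (np.float64(80.8), np.float64(-0.0), 17), '-y': (np.float64(-39.0), np.float64(0.4), 41), '+y': (np.float64(46.5), np.float64(0.1), 10)}
grip t31.08 tcp [ 0.4811 -0.235   0.0016] F [-1.1  0.8  6.3] w0.0543
lift t31.59 tcp [ 0.4805 -0.2343  0.0892] F [-0.2  0.6 -9.4] w0.0537
hit 3 [-0.3, -0.9, 4.7]
down t34.42 tcp [0.4693 0.1727 0.0417] F [-1.5 -0.3 -2.6] w0.0541
hit 7 [0.3, 0.4, 0.2, 0.7, 2.2, 5.5, 8.1]
xhit t36.42 tcp [0.4737 0.1716 0.0422] F [-7.3  2.9 -5.9] w0.0543
[ 0.2 -3.1 42.2]
open t36.93 tcp [0.4766 0.1715 0.0427] F [-0.3  0.7 -0.9] w0.0630
hit 9 [2.4, 3.8, 5.5, 6.7, 7.2, 7.0, 7.6, 9.4, 12.0]
yhit t39.43 tcp [0.4767 0.18   0.0424] F [ -2.6 -12.    6.9] w0.0628
[ 1.5  5.7 42.4]
clear t40.30 tcp [0.477  0.1785 0.096 ] F [-0.7  0.1 -0.4] w0.0718
```

View pics/b2.png

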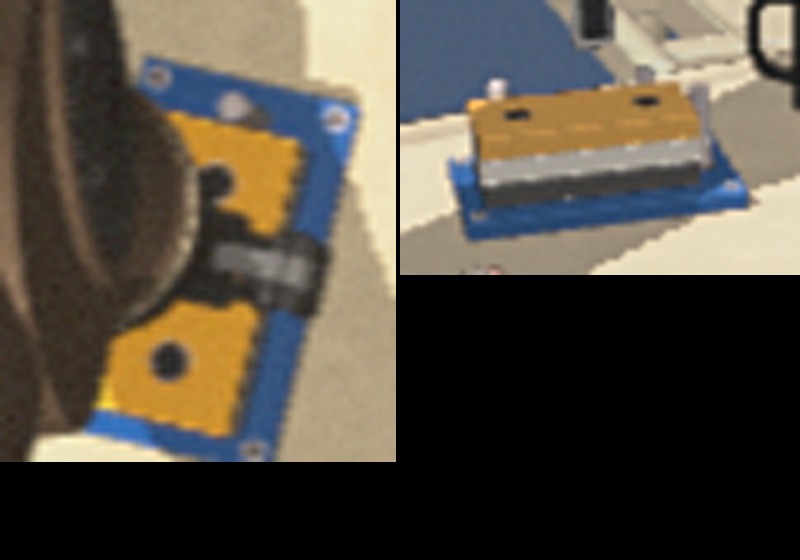

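All three are stacked with edges that look flush. Last is a gentle push on the free end with closed fingers, spanning all three layers, to seat every blank on the end pin.

Run:
```python
from chk import *
m.move_gripper(0.0,20)
m.line_to(nest(-85,0,.096),max_speed=.25); m.line_to(nest(-85,0,.017),max_speed=.15); st("low")
m.line_to(nest(-76,0,.017),max_speed=.05)
p=nest(-76,0,.017); f0=m.read_state()["force"]
for i in range(10):
    p=p+np.r_[NX,0]*.001; m.line_to(p,max_speed=.03); s=m.read_state(); f=s["force"]-f0; print(tonest(p),tonest(s["tool_pos"]),"Fn",np.round([f[:2]@NX,f[:2]@NY,f[2]],1))
    if f[:2]@NX<-12: break
print(s["time"])
```

```text
low t42.25 tcp [0.3917 0.1914 0.0172] F [-0.5 -0.   0.4] w0.0002
[-75.   0.  17.] [-75.1   0.   17.1] Fn [0.1 1.6 0.7]
[-74.   0.  17.] [-74.   0.  17.] Fn [-0.3  0.1  0.7]
[-73.   0.  17.] [-72.9  -0.   17. ] Fn [ 0.6 -0.4  0.7]
[-72.   0.  17.] [-71.9  -0.   17. ] Fn [0.5 1.2 0.9]
[-71.   0.  17.] [-71.   -0.1  17. ] Fn [-0.4  0.1 -0.1]
[-70.   0.  17.] [-71.1  -0.1  16.9] Fn [-5.9  0.3  4.2]
[-69.   0.  17.] [-71.   -0.2  16.8] Fn [-8.7  0.7  6.2]
[-68.   0.  17.] [-70.9  -0.3  16.7] Fn [-10.6   0.4   8.5]
[-67.   0.  17.] [-70.9  -0.4  16.6] Fn [-13.7   1.   10.4]
44.8333
```

Firm stop at x = -71, which is exactly 60 + 11 mm. To confirm the layers are flush, I'll touch the brass end only, then compare.

Run:
```python
from chk import *
import pickle
m.line_to(nest(-74,0,.017),max_speed=.05)
for z in(.032,.047):
    m.line_to(nest(-73,0,z),max_speed=.08)
    p,h=feel(nest(-73,0,z),np.r_[NX,0],.006,.0007,5,.03); print(z,tonest(p),tonest(m.read_state()["tool_pos"]))
    m.line_to(nest(-76,0,z),max_speed=.08)
m.line_to(nest(-85,0,.12),max_speed=.25)
m.line_to([.40,-.05,.25],max_speed=.3); st("away")
d={n:m.capture(n) for n in("top","scene")}; pickle.dump(d,open("c3.pkl","wb"))
edges(d["top"],masks(d["top"],.054,"brass"),.054,"brass")
edges(d["top"],masks(d["top"],.054,"base"),.012,"base")
f=lambda x,k:cv2.resize(x,None,fx=k,fy=k,interpolation=cv2.INTER_CUBIC)
o=np.zeros((560,800,3),np.uint8)
a=f(d["top"]["img"][180:250,220:280,::-1],5);b=f(d["scene"]["img"][165:220,245:315,::-1],7);e=d["top"]["img"][120:280,200:450,::-1]
o[:a.shape[0],:a.shape[1]]=a;o[:b.shape[0],305:305+b.shape[1]]=b;o[395:555,305:555]=e
cv2.imwrite("pics/b3.png",o)
```

```text
hit 5 [0.2, -0.2, -1.2, 2.5, 6.7]
0.032 [-69.5   0.   32. ] [-70.7  -0.1  31.9]
hit 5 [-0.5, 0.3, 0.7, 3.8, 6.4]
0.047 [-69.5   0.   47. ] [-70.7  -0.1  46.9]
away t50.32 tcp [ 0.3994 -0.049   0.2491] F [ 0.1  1.7 -0.1] w0.0001
brass {'-x': (np.float64(-58.3), np.float64(0.3), 18), '+x': (np.float64(58.7), np.float64(0.1), 16), '-y': (np.float64(-28.1), np.float64(0.1), 38), '+y': (np.float64(26.4), np.float64(-0.3), 32)}
base {'-x': (np.float64(-69.2), np.float64(0.0), 29), '+x': (np.float64(80.6), np.float64(-0.5), 21), '-y': (np.float64(-38.6), np.float64(-0.1), 46), '+y': (np.float64(46.6), np.float64(-1.9), 11)}
```

View pics/b3.png

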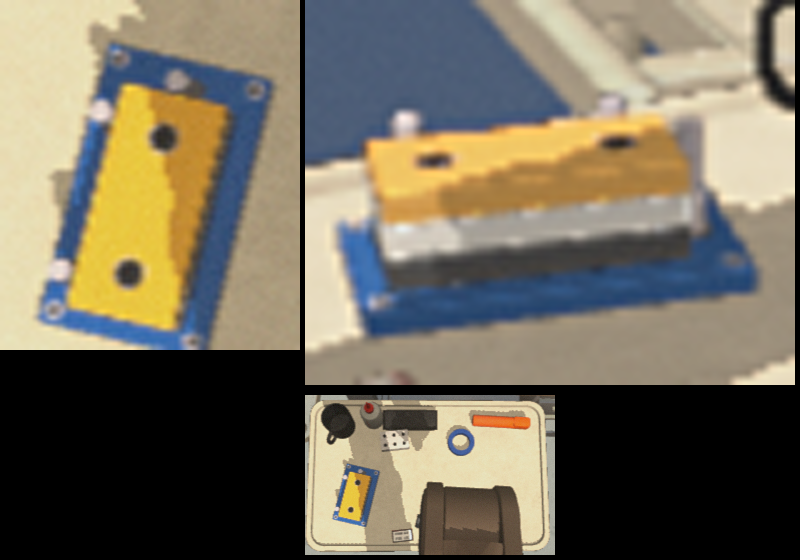

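Three touches on the end agree: brass alone and alu+brass both stop at -70.7, and the touch that includes steel stops at -71.0. That is flush within about 0.3 mm. The image shows a square, flat pile against the pins, with the bystanders in view undisturbed. Handing in.

Run:
```python
from rob import *
st("end"); print(m.hand_in())
```

```text
end t50.42 tcp [ 0.3995 -0.0488  0.2491] F [ 0.3 -0.8  0.1] w0.0001
the job is handed in; nothing more can be done
None
```

The three blanks are stacked flat in the nest, steel at the bottom, then aluminium, then brass. Each one was set down until I felt contact and felt up to the end pin while still gripped. I then released it and pushed it gently to the two side pins. I handed in at 50.4 s with the arm clear of everything.

**Side pins:** all three blanks stopped at the same place (5.7 mm on the tool), at 7–12 N. In the last image the brass lies square to the nest within about 0.3°.

**End pin:** a final push of up to 14 N on the pile's free end met a firm stop where expected. Touching the layers separately, brass alone and aluminium with brass both stopped at -70.7 mm. The touch that included the steel stopped at -71.0 mm, so the steel may sit about 0.2–0.4 mm short of the end pin. I did not push harder for that.

**Disagreements along the way:**
- **Nest position:** the camera's pin positions and base edges differed by 1.8 mm across the nest. I went with the base edges, and the felt stops agreed with them.
- **Set-down force:** the steel met the nest floor with about 12 N, the other two with about 5 N.
- **Other objects:** the bystanders I could see were undisturbed, but the arm hid the marker pen in the last picture. I never worked near it.

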